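# Tighten and lock the lever clamp on the steel tube

## Robot

A 6-joint arm with a two-finger parallel gripper is mounted at the origin on the work surface. World frame = base frame: x ahead of the robot, y to its left, z up, the work surface at z = 0. Lengths are in m, angles in rad, forces in N, time in s.
With the tool pointing down it reaches from about 0.4 to 0.925 m from the base axis. Payload 3.4 kg.
Tool frame: the origin (TCP) lies at the very end of the fingers, on their centre line; the grasp point (between the pads) lies 19 mm behind it; z points along the fingers, y is the line along which they close (so a half turn about z gives the same grasp; the last joint's range is limited). The gripper opens to 85 mm and grips with 20 to 120 N. Pads are 22 mm wide; open, the fingers measure 114 mm over their backs; the gripper's body (76 mm by 85 mm) begins 54 mm behind the grasp point. The pads swing forward as they close: fully open they stand 13 mm farther back than shut.
Start: joints at [-1.202, 0.307, 1.506, -0, 1.328, -0.073], TCP at [0.246, -0.52, 0.195] pointing down, gripper open.
Joint ranges: [-3.12, 3.12], [-1.05, 2.28], [0.14, 2.33], [-1.42, 4.57], [0.1, 2.73], [-2.68, 2.68]. Speed limits (rad/s): [2.57, 2.57, 3.14, 3.14, 3.14, 3.14].

## Interface

Orientations are given as a unit quaternion [w, x, y, z].
In Python, from rig import status, eyes, arm gives the robot as it stands. The module is installed in compiled form; this text tells all that it offers.
- The arm moves only by the tool jog_arm, never from a script. Its argument "plan" is a list of rows, each a list of 4 numbers: the shift along the world's x, y, z scaled (see below), then the turn about the world's z scaled (see below). In form: [[tx, ty, tz, turn], ...]. A call has 1 to 8 rows; each row shifts and turns the commanded pose from where the row before left it; what a row does not reach is not made up. The controller multiplies each number of a shift by 0.05 m and each number of a turn by 8 degrees. A row lasts 1/10 s, in which the tool goes at most 50 mm and 8.59 degrees, less where a joint would pass 70% of its speed; a pose out of reach is approached as far as the arm can. A call with a number of a shift or a turn outside -1 to 1 is refused whole. A call with a gripper value outside its range is refused whole. "fingers" is the closure, from 0 (fully open) to 1 (shut), set as the call begins (left out, the last holds). The fingers move at their own pace and stop on an object; "newtons" is the grip in N (left out, the last holds). Time passes only in rows, so rows that do not move let the fingers close. It gives the time, the measured TCP pose, the force, the opening and the grip force at its end, in the units of the state.
- status.read_state(): the state, without advancing time (a new reading comes with each control period).
- eyes.grab_frame(name): name is "scene" or "top"; returns a dict with "frame" (384x512x3 uint8, red, green, blue), "fx", "fy", "cx", "cy" (pixels), "eye" and "orientation" of the camera in the world. Camera axes: x right, y down, z forward; pixel columns grow to the right and rows downward; lengths in m; the calibration is good to about 2 mm. A picture is of the moment at which its call begins. There is no depth.
- arm.hand_in(): hands the job in; it is judged then, once.
The state is a dict: "time_s": time; "q": joint angles; "qvel": joint speeds; "tau": joint torques, N m; "tool_pos": TCP position; "orientation": TCP orientation; "wrist_force": force on the tool from outside, world axes, zero at the start; "wrist_torque": the same for the moment, N m; "grip_width": opening from 0.0 (shut) to 1.0 (fully open); "finger_force": force on a finger pad.
Only numpy, scipy, OpenCV 4.12 (cv2) and the standard library are available. Lean on these libraries where they do the work, as an engineer would, in place of code of your own. Each camera call takes 0.05 s, during which the arm holds its last target. There are 200 camera calls.

## Task

One of the two tube clamps on the welding table still has its lever sticking up. Turn that lever round clockwise, as seen from above, until the clamp's foot presses snugly on the square tube and you clearly feel the screw tighten (do not over-tighten it), then fold the lever down flat to lock it. Push the lever gently, do not shift the tube, and leave the other things on the table alone.

Things in the scene. Friction and masses are not known exactly. Their poses are not given: they have to be found in the camera images.
- clamp: the open lever clamp, dark steel, fixed to the table: 150 x 100 x 12 mm bed, a 34 x 40 mm column (axis 78 mm from the spindle, towards its own -x) and an arm 34 mm wide from the column over the tube, its top 107 mm above the table. Origin: on the table below the spindle axis; z up
- spindle: the clamp's upright screw spindle: 28 mm fork head on top, 30 mm round foot at the lower end above the tube; carries the lever. Origin on its axis at the lever pin; +x: the way the lever points, seen from above. Turned clockwise seen from above it sinks 4 mm per rad. The foot starts 2 to 23 mm clear of the tube, differing unseen from case to case: 0.5 to 6 rad to touch, to be found by feel
- pivot (a point): centre of the lever's pin, on the spindle axis, 149 to 156 mm above the table at the start; sinks with the screw, which stays where left. Once the foot bears (stiff spring) the resistance climbs over 0.2 to 0.7 rad. Pushing on the lever 58 mm off the axis one feels 2 to 4 N moving (about 0 at rest) when free, 6 to 10 N moving (4 to 6 N at rest) when snug; over 12 N moving or 8 N at rest is too tight
- lever_tip (a point): middle of the free end of the clamp's lever, a dark steel bar 16 mm wide and 10 mm thick, 95 mm from the pin. With the lever open it is raised 35 to 40 degrees above level (about 75 mm out from the axis and 58 mm above the pin)
- lever (a joint): fold angle of the lever about its level pin, rad: 0 fully open (40 degrees above level), grows as it is pushed down, 0.698 closed (level, against its hard stop). Stiff: about 0.3 Nm to move (5 to 6 N pressed down 60 mm off the axis), stays where it is left; closing works a cam that pushes the foot down by under 1 mm and adds about 10 N of clamping force
- tube: loose square steel tube, 40 x 40 mm, 160 mm long along its y, 0.5 kg, lying on the clamp's bed (its top is 52 mm above the table) under the foot. Origin: middle of its underside
- clamp_done: the other clamp, of the same make, already closed: its lever lies level; it holds its own piece of tube and is to be left alone. Origin on the table below its spindle axis
- hammer: loose hammer lying on the table, to be left alone; origin at its underside
- wrench: loose steel wrench lying on the table, to be left alone; origin at its underside
- brush: loose brush lying on the table, to be left alone; origin at its underside
- tin: loose steel tin, 68 mm across, 85 mm high, to be left alone; origin under its middle
- angle: loose piece of steel angle, 50 x 100 x 50 mm, to be left alone; origin at its underside
- offcut: loose steel block 50 x 40 x 20 mm between the clamps, to be left alone; origin under its middle
- collar: loose steel ring 38 mm across, 16 mm high, between the clamps, to be left alone; origin under its middle

How it is judged:
By the outcome, as a careful person would: the job done as asked, in the order asked, and still so for the second after the job is handed in, with the robot touching nothing.
It also fails if it takes over 64 s, if anything falls off the work surface, if the arm or the gripper's body presses on something with over 40 N, if the wrist force passes 120 N, or if a joint passes its speed limit or range.

## Working session

There is one attempt and no reset: what is moved stays moved. The work goes in short steps, Python scripts to look and compute and a tool call to move; the robot and the scene stay as the last step left them, time stands still between calls to the robot, and variables do not carry over. Pictures are saved under pics/ and viewed, at most 11 in all, crops included, and the job is handed in when it is done.

Besides the shell and the picture viewer there is one more tool, called after "Call:" in YAML: its name, and indented under it one key for each argument. jog_arm: Moves the arm, as the interface text tells. Shifts and turns lie within -1 to 1; 1 stands for 0.05 m of shift or 8 degrees of turn. Its arguments: {"type":"object","properties":{"plan":{"type":"array"},"fingers":{"type":"number"},"newtons":{"type":"number"}},"required":["plan"]}

```bash
mkdir -p pics; cat > h.py <<'E'
import numpy as np, cv2
from scipy.spatial.transform import Rotation as R
from rig import status, eyes, arm
def cam(n):
    f=eyes.grab_frame(n); q=f["orientation"]; f["R"]=R.from_quat([q[1],q[2],q[3],q[0]]).as_matrix(); return f
def atz(f,u,v,z):
    d=f["R"]@np.array([(u-f["cx"])/f["fx"],(v-f["cy"])/f["fy"],1]); e=np.array(f["eye"]); return e+d*(z-e[2])/d[2]
def proj(f,p):
    c=f["R"].T@(np.array(p)-np.array(f["eye"])); return [c[0]/c[2]*f["fx"]+f["cx"],c[1]/c[2]*f["fy"]+f["cy"]]
def save(f,name): cv2.imwrite("pics/"+name,f["frame"][:,:,::-1])
E
python3 - <<'E'
from h import *
for n in("scene","top"):
    f=cam(n); save(f,n+".png"); print(n,f["eye"],f["fx"],f["R"].round(3).tolist()); np.save(n,f,allow_pickle=True)
print(status.read_state())
E
```

```text
scene [1.14543078 0.28929879 0.85186563] 372.9745212776323 [[-0.453, 0.63, -0.631], [0.891, 0.328, -0.314], [0.009, -0.704, -0.71]]
top [ 3.53433394e-01 -1.43746026e-03  1.65021922e+00] 462.2283119754184 [[-0.019, -0.994, 0.106], [-1.0, 0.018, -0.005], [0.003, -0.106, -0.994]]
{'time_s': 0.1, 'q': array([-1.20153714e+00,  3.07496177e-01,  1.50759440e+00, -1.77262711e-05,
        1.32842313e+00, -7.34867774e-02]), 'qvel': array([-0.00073547,  0.00037067, -0.0023372 ,  0.00102856,  0.00147839,
        0.00026769]), 'tau': array([ 5.84970294e-04, -4.58528209e+01, -2.52609122e+01, -1.68033080e-04,
        5.57880179e-03,  1.18798454e-05]), 'tool_pos': array([ 0.24605523, -0.51888084,  0.19395491]), 'orientation': array([-9.48775382e-04,  9.75595985e-01,  2.19571290e-01, -1.50039659e-04]), 'wrist_force': array([0.14199545, 0.09373106, 0.07898799]), 'wrist_torque': array([ 0.01102956,  0.01052119, -0.00555454]), 'finger_force': 0.0, 'grip_width': 0.9987028184120588}
```

View pics/scene.png

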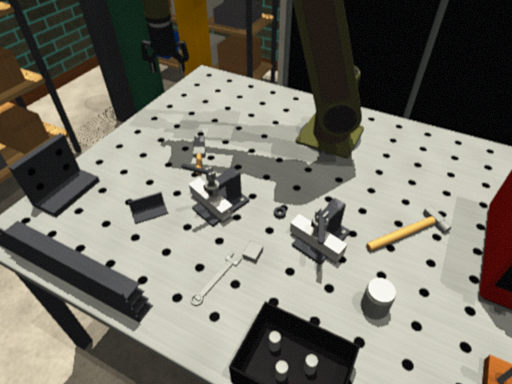

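View pics/top.png

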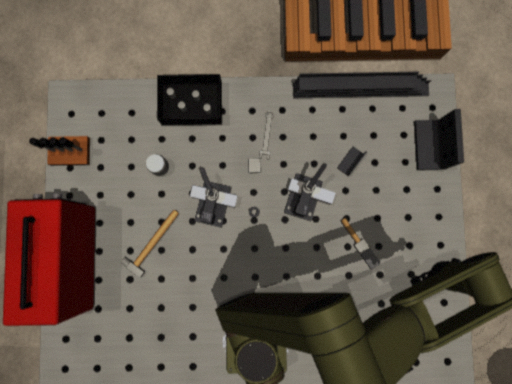

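The top view shows clamps near (212,195) and (309,190). The scene view shows them near (218,190) and (322,230). I'll enlarge both.

```bash
python3 - <<'E'
from h import *
s=cv2.imread("pics/scene.png");t=cv2.imread("pics/top.png")
a=cv2.resize(s[165:270,180:360],None,fx=4.4,fy=4.4,interpolation=cv2.INTER_CUBIC)
b=np.hstack([cv2.resize(t[155:235,185:240],None,fx=7,fy=7,interpolation=cv2.INTER_CUBIC),cv2.resize(t[155:235,282:340],None,fx=7,fy=7,interpolation=cv2.INTER_CUBIC)])
b=cv2.convertScaleAbs(b,alpha=1.6,beta=20);a=cv2.convertScaleAbs(a,alpha=1.6,beta=20)
cv2.imwrite("pics/a.png",a);cv2.imwrite("pics/b.png",b);print(a.shape,b.shape)
E
```

```text
(462, 792, 3) (560, 791, 3)
```

View pics/a.png

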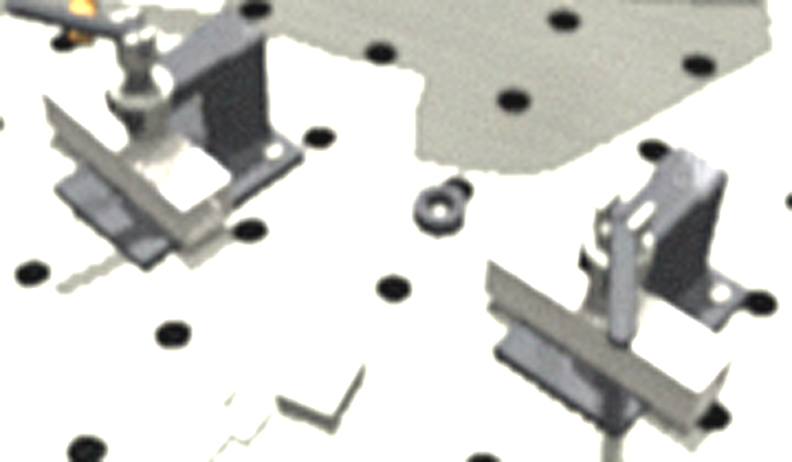

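View pics/b.png

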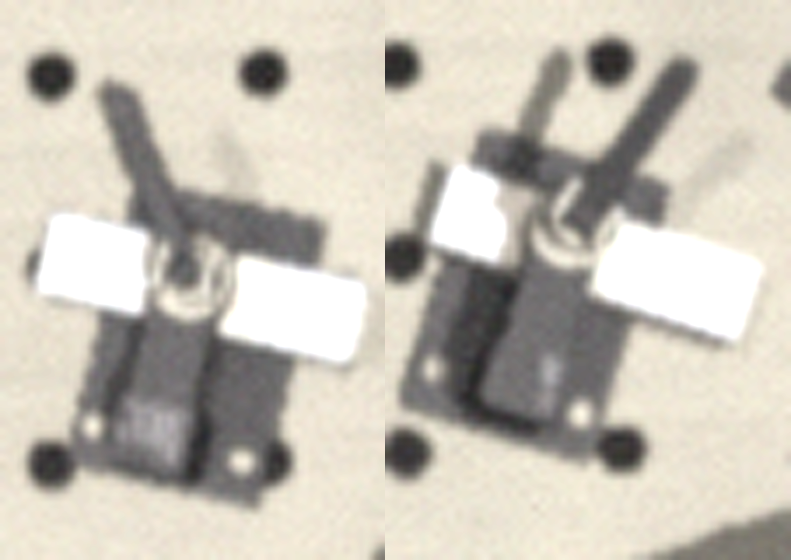

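Only the clamp on the right of the top view (left in the scene view) has a raised lever: in the scene it runs left and up, from the head at about (212,173). Next I measure it.

```bash
python3 - <<'E'
from h import *
t=np.load("top.npy",allow_pickle=True).item();s=np.load("scene.npy",allow_pickle=True).item()
for z in(.149,.156): 
    P=atz(t,309.1,186.7,z);print("piv",P,proj(s,P))
    T=atz(t,324.9,165,z+.058);print("tip",T,proj(s,T), T-P, np.hypot(*(T-P)[:2]),np.degrees(np.arctan2(*(T-P)[1::-1])))
print("s piv",atz(s,211.8,173.2,.153))
c=lambda x,y:(282+(x-385)/7,155+y/7)
# arm top edge column end / arm axis at z=.107, bed holes z=.012, bed corners
for n,x,y,z in[("colend",520,405,.107),("hole1",433,370,.012),("hole2",581,414,.012),("bedL",402,395,.012),("bedR",590,460,.012),("tubeR top",765,265,.052),("tubeR bot",738,340,.052),("tubeL top",455,168,.052),("tubeL bot",430,235,.052)]:
    print(n,atz(t,*c(x,y),z).round(4))
for n,x,y in[("offcut",253,165),("collar",254,212)]: print(n,atz(t,x,y,.01).round(3))
P=atz(t,212,194,.14);print("done",P)
im=cv2.imread("pics/scene.png")[120:230,150:260]
im=cv2.convertScaleAbs(cv2.resize(im,None,fx=5.4,fy=5.4,interpolation=cv2.INTER_CUBIC),alpha=1.6,beta=20);cv2.imwrite("pics/c.png",im)
E
```

```text
piv [ 0.51841282 -0.18426194  0.149     ] [np.float64(210.86289065552015), np.float64(172.30789090296977)]
tip [ 0.58007959 -0.22925131  0.207     ] [np.float64(181.60177053173416), np.float64(164.58301942121247)] [ 0.06166676 -0.04498937  0.058     ] 0.07633369549246334 -36.112850783052906
piv [ 0.51764354 -0.18340945  0.156     ] [np.float64(211.0482879062234), np.float64(170.3729362509273)]
tip [ 0.57898029 -0.22814635  0.214     ] [np.float64(181.81119482297018), np.float64(162.43497765521496)] [ 0.06133675 -0.0447369   0.058     ] 0.07591828977923877 -36.105714342612764
s piv [ 0.52389409 -0.17728183  0.153     ]
colend [ 0.4356 -0.1606  0.107 ]
hole1 [ 0.4592 -0.1267  0.012 ]
hole2 [ 0.4356 -0.2011  0.012 ]
bedL [ 0.4468 -0.1107  0.012 ]
bedR [ 0.4122 -0.2049  0.012 ]
tubeR top [ 0.5058 -0.2899  0.052 ]
tubeR bot [ 0.4688 -0.2752  0.052 ]
tubeL top [ 0.5572 -0.1373  0.052 ]
tubeL bot [ 0.5238 -0.124   0.052 ]
offcut [ 0.616 -0.002  0.01 ]
collar [ 0.447 -0.003  0.01 ]
done [0.50112996 0.1340541  0.14      ]
```

View pics/c.png

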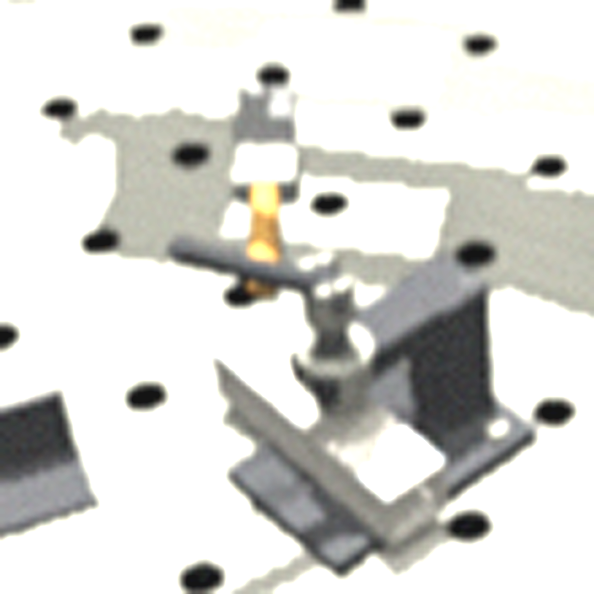

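The scene crop puts the tip at (182,166), against a predicted (181.6,164.6), so the measurement holds. Pivot ≈ (0.518, -0.184, 0.150), lever yaw ≈ -36°, clamp yaw ≈ -18°. I'll shut the fingers, go above the lever's counter-clockwise side, and turn the tool to yaw 144°.

Call:
jog_arm:
  plan:
    - [0.42,0.41,0.24,0.93]
    - [0.42,0.41,0.24,0.93]
    - [0.42,0.41,0.24,0.93]
    - [0.42,0.41,0.24,0.93]
    - [0.42,0.41,0.24,0.93]
    - [0.42,0.41,0.24,0.93]
    - [0.42,0.41,0.24,0.93]
    - [0.42,0.41,0.24,0.93]
  fingers: 1

```text
time_s: 0.9
tool_pos: [0.4148, -0.3543, 0.2908]
orientation: [-0.0, 0.736, 0.677, -0.0]
wrist_force: [0.4, 0.6, -0.4]
grip_width: -0.001
finger_force: 0.0
```

Call:
jog_arm:
  plan:
    - [0.42,0.41,0,0.93]
    - [0.42,0.41,0,0.93]
    - [0.42,0.41,0,0.93]
    - [0.42,0.41,0,0.93]
    - [0.42,0.41,0,0.93]
    - [0.42,0.41,0,0.93]
    - [0.42,0.41,0,0.93]
    - [0.42,0.41,0,0.93]

```text
time_s: 1.7
tool_pos: [0.5828, -0.1905, 0.2902]
orientation: [-0.001, 0.303, 0.953, 0.0]
wrist_force: [-0.6, 0.1, 0.2]
grip_width: 0.003
finger_force: 0.0
```

Call:
jog_arm:
  plan:
    - [0.02,0.0,-0.6,0]
    - [0,0,-0.6,0]
    - [0,0,-0.6,0]
    - [0,0,-0.5,0]
    - [0,0,-0.2,0]
    - [0,0,0,0]

```text
time_s: 2.3
tool_pos: [0.582, -0.191, 0.1638]
orientation: [-0.002, 0.306, 0.952, 0.0]
wrist_force: [-0.0, -0.6, 1.0]
grip_width: -0.002
finger_force: 0.0
```

```bash
python3 - <<'E'
from h import *
s=cam("scene");t=cam("top")
a=cv2.resize(s["frame"][110:230,150:260],None,fx=4.5,fy=4.5,interpolation=2);b=cv2.resize(t["frame"][145:235,275:345],None,fx=3.5,fy=6,interpolation=2)
m=np.hstack([a,cv2.resize(b,(260,540))])[:,:,::-1]
cv2.imwrite("pics/d.png",cv2.convertScaleAbs(m,alpha=1.6,beta=20));print(status.read_state()["tool_pos"],status.read_state()["wrist_force"])
E
```

```text
[ 0.58402319 -0.19187773  0.16661135] [-0.45412634  0.10383021 -0.11072672]
```

View pics/d.png

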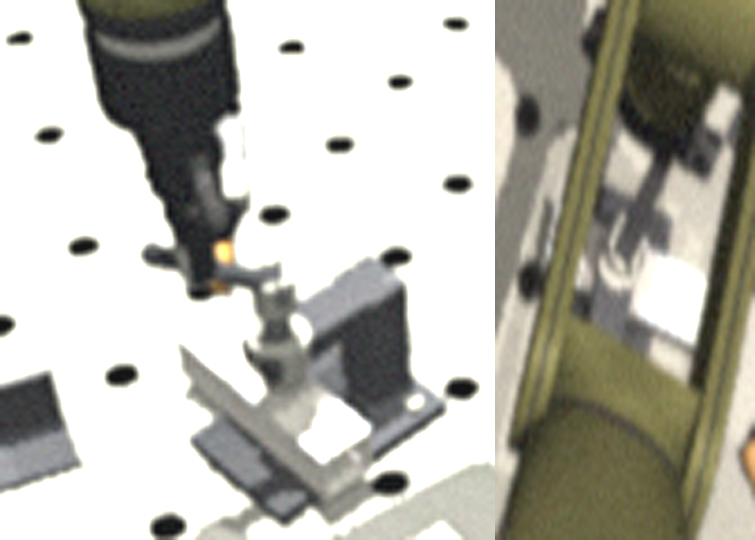

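The fingertip is on the camera side of the lever, with its end at (200,290) in the crop, just below the bar. I'll approach until I feel contact.

Call:
jog_arm:
  plan:
    - [-0.035,-0.048,0,0]
    - [-0.035,-0.048,0,0]
    - [-0.035,-0.048,0,0]

```text
time_s: 2.7
tool_pos: [0.5785, -0.1993, 0.1669]
orientation: [0.001, 0.306, 0.952, -0.0]
wrist_force: [-1.0, -0.8, 0.7]
grip_width: -0.002
finger_force: 0.0
```

Call:
jog_arm:
  plan:
    - [-0.035,-0.048,0,0]
    - [-0.035,-0.048,0,0]

```text
time_s: 2.9
tool_pos: [0.5745, -0.2039, 0.1661]
orientation: [0.0, 0.306, 0.952, -0.0]
wrist_force: [0.4, 0.6, -0.3]
grip_width: 0.004
finger_force: 0.2
```

Call:
jog_arm:
  plan:
    - [-0.035,-0.048,0,0]
    - [-0.035,-0.048,0,0]

```text
time_s: 3.1
tool_pos: [0.5709, -0.2082, 0.1659]
orientation: [-0.0, 0.306, 0.952, 0.0]
wrist_force: [0.7, 1.3, 0.9]
grip_width: -0.003
finger_force: 0.7
```

Call:
jog_arm:
  plan:
    - [-0.035,-0.048,0,0]

```text
time_s: 3.2
tool_pos: [0.5692, -0.2107, 0.1659]
orientation: [-0.0, 0.306, 0.952, 0.0]
wrist_force: [0.0, 2.0, 1.2]
grip_width: 0.001
finger_force: 0.8
```

```bash
cat >> h.py <<'E'
P=np.array([.518,-.184])
def rows(th,n,step=3,r=.059,tn=True):
    a=np.radians(th-step*np.arange(n+1)); p=r*np.c_[np.cos(a),np.sin(a)]/.05
    return [[round(x,3),round(y,3),-.004 if step==3 else -.0014*step,-step/8] for x,y in np.diff(p,axis=0)]
E
python3 - <<'E'
from h import *
s=status.read_state();v=s["tool_pos"][:2]-P;print(np.hypot(*v),np.degrees(np.arctan2(v[1],v[0])))
for k in range(0,20): print(-28-12*k,rows(-28-12*k,4))
E
```

```text
0.05771135254390941 -27.518090765803528
-28 [[np.float64(-0.03), np.float64(-0.054), -0.004, -0.375], [np.float64(-0.033), np.float64(-0.052), -0.004, -0.375], [np.float64(-0.036), np.float64(-0.05), -0.004, -0.375], [np.float64(-0.038), np.float64(-0.048), -0.004, -0.375]]
-40 [[np.float64(-0.041), np.float64(-0.046), -0.004, -0.375], [np.float64(-0.043), np.float64(-0.044), -0.004, -0.375], [np.float64(-0.046), np.float64(-0.042), -0.004, -0.375], [np.float64(-0.048), np.float64(-0.039), -0.004, -0.375]]
-52 [[np.float64(-0.05), np.float64(-0.037), -0.004, -0.375], [np.float64(-0.052), np.float64(-0.034), -0.004, -0.375], [np.float64(-0.053), np.float64(-0.031), -0.004, -0.375], [np.float64(-0.055), np.float64(-0.029), -0.004, -0.375]]
-64 [[np.float64(-0.056), np.float64(-0.026), -0.004, -0.375], [np.float64(-0.057), np.float64(-0.023), -0.004, -0.375], [np.float64(-0.059), np.float64(-0.02), -0.004, -0.375], [np.float64(-0.06), np.float64(-0.017), -0.004, -0.375]]
-76 [[np.float64(-0.06), np.float64(-0.013), -0.004, -0.375], [np.float64(-0.061), np.float64(-0.01), -0.004, -0.375]
[... 2882 characters left out ...]
0.004, -0.375]]
-232 [[np.float64(0.05), np.float64(0.037), -0.004, -0.375], [np.float64(0.052), np.float64(0.034), -0.004, -0.375], [np.float64(0.053), np.float64(0.031), -0.004, -0.375], [np.float64(0.055), np.float64(0.029), -0.004, -0.375]]
-244 [[np.float64(0.056), np.float64(0.026), -0.004, -0.375], [np.float64(0.057), np.float64(0.023), -0.004, -0.375], [np.float64(0.059), np.float64(0.02), -0.004, -0.375], [np.float64(0.06), np.float64(0.017), -0.004, -0.375]]
-256 [[np.float64(0.06), np.float64(0.013), -0.004, -0.375], [np.float64(0.061), np.float64(0.01), -0.004, -0.375], [np.float64(0.061), np.float64(0.007), -0.004, -0.375], [np.float64(0.062), np.float64(0.004), -0.004, -0.375]]
```

Call:
jog_arm:
  plan:
    - [-0.03,-0.054,-0.004,-0.375]
    - [-0.033,-0.052,-0.004,-0.375]
    - [-0.036,-0.05,-0.004,-0.375]

```text
time_s: 3.5
tool_pos: [0.5641, -0.2183, 0.1652]
orientation: [-0.0, 0.38, 0.925, 0.0]
wrist_force: [-1.2, 2.5, 2.2]
grip_width: -0.001
finger_force: 1.1
```

```bash
python3 - <<'E'
from h import *
for i in range(3):
    s=cam("scene"); st=status.read_state();print(st["tool_pos"],st["wrist_force"].round(2),st["wrist_torque"].round(3))
a=cv2.resize(s["frame"][135:215,160:255],None,fx=7.5,fy=7.5,interpolation=2)[:,:,::-1]
cv2.imwrite("pics/e.png",cv2.convertScaleAbs(a,alpha=1.8,beta=30))
E
```

```text
[ 0.56373116 -0.21866014  0.16514056] [-0.71  0.63  1.81] [0.299 0.161 0.06 ]
[ 0.56381033 -0.21858449  0.16514321] [-0.57  0.42  0.95] [ 0.184  0.213 -0.025]
[ 0.56379933 -0.21859908  0.16515303] [-1.27  0.21  2.52] [0.166 0.289 0.059]
```

View pics/e.png

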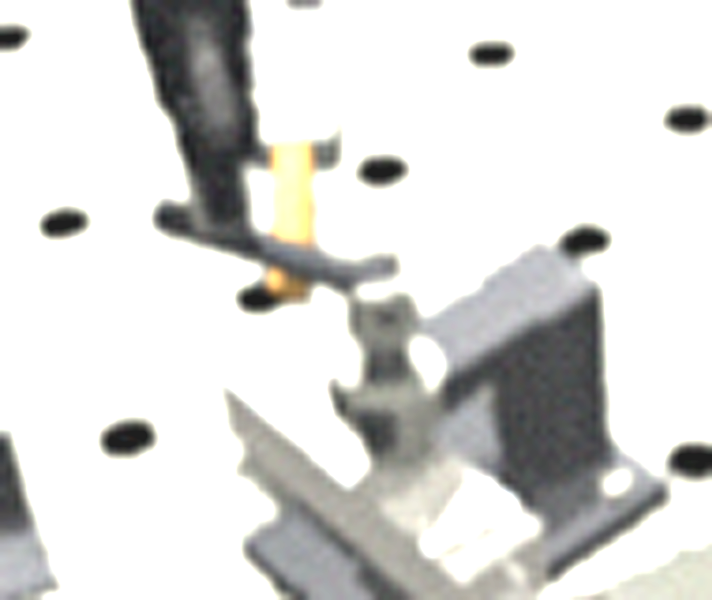

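```bash
python3 - <<'E'
from h import *
s=np.load("scene.npy",allow_pickle=True).item()
def c(p): q=proj(s,p); return ((q[0]-160)*7.5,(q[1]-135)*7.5)
print("TCP",c([.5638,-.2186,.165]),"15up",c([.5638,-.2186,.18]))
for phi in(-30,-40,-50,-60):
  for pz,al in((.150,38),):
    u=np.array([np.cos(np.radians(phi)),np.sin(np.radians(phi))]);
    print(phi,[tuple(np.round(c([*(P+u*.095*k*np.cos(np.radians(al))),pz+.095*k*np.sin(np.radians(al))]))) for k in(0,.6,1)])
E
```

```text
TCP (np.float64(229.4863117957874), np.float64(292.2881628528497)) 15up (np.float64(224.15198379304442), np.float64(261.3918206322029))
-30 [(np.float64(382.0), np.float64(277.0)), (np.float64(262.0), np.float64(250.0)), (np.float64(175.0), np.float64(230.0))]
-40 [(np.float64(382.0), np.float64(277.0)), (np.float64(254.0), np.float64(237.0)), (np.float64(163.0), np.float64(208.0))]
-50 [(np.float64(382.0), np.float64(277.0)), (np.float64(250.0), np.float64(223.0)), (np.float64(157.0), np.float64(185.0))]
-60 [(np.float64(382.0), np.float64(277.0)), (np.float64(250.0), np.float64(209.0)), (np.float64(157.0), np.float64(162.0))]
```

```bash
python3 - <<'E'
from h import *
s=cam("scene");g=s["frame"].mean(2).astype(int); o=np.load("scene.npy",allow_pickle=True).item()["frame"].mean(2).astype(int)
print("    ",list(range(180,202)))
for v in range(156,182): print(v,g[v,180:202], o[v,186:194])
E
```

```text
[180, 181, 182, 183, 184, 185, 186, 187, 188, 189, 190, 191, 192, 193, 194, 195, 196, 197, 198, 199, 200, 201]
156 [209 213 211 179  78  10  11  12   8  14  15  18  37  49  43  54  99 167
 179 173 140  90] [107 105 107 105 109 105  94  84]
157 [209 210 213 199 110  30  13  12  13   9  18  24  66 103  99  90 115 164
 177 169 145 104] [107 107 107 106 104 105 116 140]
158 [211 212 218 202 134  52  27  16  13   7  13  27  75 139 161 154 146 170
 177 166 143 120] [105 103 106 106 103 110 143 189]
159 [210 209 215 205 150  74  36  17  12  15  15  21  69 138 191 188 162 172
 175 164 144 130] [104 103 107 100 103 125 175 208]
160 [202 181 184 189 165  93  42  21  14  15  11  23  51 123 192 192 163 169
 174 164 140 131] [108 107 105 104 106 133 193 208]
161 [179 126 118 135 137  86  51  23   9  15  12  16  43 115 183 188 163 168
 173 162 134 117] [107 106 108 107 107 146 198 207]
162 [137  71  49  60  70  57  56  30  12  16  14  15  36 106 176 190 163 170
 173 162 134 112] [107 108 104 109 122 168 196 203]
163 [ 94  29  19  26  29  46  58  34  14  11  13  18  35 102 170 189 165 171
 174 162 
[... 1624 characters left out ...]
156
 172 175 160 171] [198 198 201 200 195 156  94  58]
177 [208 205 207 207 206 206 207 207 207 208 210 200 177 163 161 165 181 207
 219 218 198 187] [197 196 199 201 201 194 167 156]
178 [207 209 206 209 210 210 207 210 210 208 210 210 209 209 209 207 213 229
 239 243 228 203] [199 198 200 199 201 202 199 199]
179 [202 203 204 208 208 208 211 210 210 211 210 210 211 211 217 225 232 242
 247 250 245 228] [201 203 202 199 201 198 202 204]
180 [204 202 204 205 208 210 209 211 212 212 209 211 211 212 226 237 243 247
 249 249 249 244] [202 202 204 199 204 202 206 213]
181 [204 204 204 204 205 205 207 208 211 210 212 219 226 233 241 245 247 248
 249 248 249 249] [197 198 199 203 207 215 226 235]
```

```bash
python3 - <<'E'
from h import *
s=np.load("scene.npy",allow_pickle=True).item()
e=np.array([.246,-.519,.195]);y=np.array([np.cos(np.radians(-64.6)),np.sin(np.radians(-64.6)),0])
for dz in(0,.013,.025):print([np.round(proj(s,e+k*y+[0,0,dz]),1) for k in(-.0425,.0425,0)])
a=cv2.resize(s["frame"][25:85,125:205],None,fx=5,fy=5,interpolation=2)
t=cam("scene")["frame"][110:190,150:230];b=cv2.resize(t,None,fx=5,fy=5,interpolation=2)
m=np.zeros((400,800,3),np.uint8);m[:300,:400]=a;m[:,400:]=b
cv2.imwrite("pics/f.png",cv2.convertScaleAbs(m[:,:,::-1],alpha=1.2,beta=50))
E
```

```text
[array([182.4,  85.4]), array([157.8,  84.9]), array([170.1,  85.2])]
[array([181.8,  82. ]), array([157.1,  81.4]), array([169.5,  81.7])]
[array([181.3,  78.8]), array([156.5,  78.2]), array([168.9,  78.5])]
```

View pics/f.png

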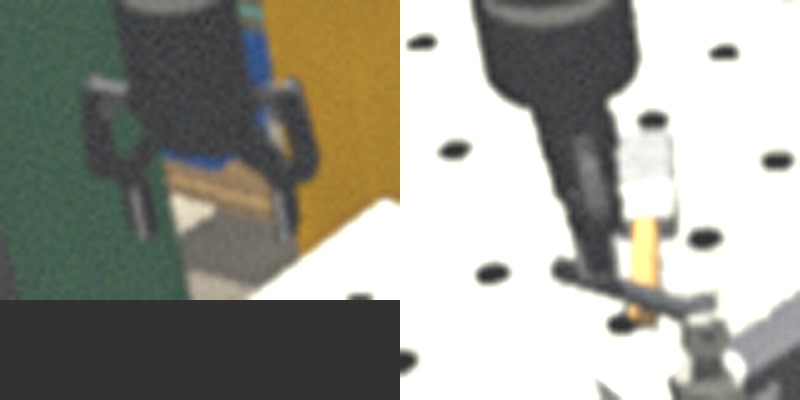

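The fingertip's visible end is at about (188,167), while the reported TCP projects to (190.5,174). So the real tip sits about 25 mm above the reported point, and it only brushed the top of the bar (Fz > 0). I'll back off counter-clockwise and go lower.

Call:
jog_arm:
  plan:
    - [0,0,0.4,0]
    - [0.17,0.19,0,0.3]
    - [0.17,0.19,0,0.3]
    - [0,0,-0.3,0]
    - [0,0,-0.3,0]
    - [0,0,-0.3,0]
    - [0,0,0,0]

```text
time_s: 4.45
tool_pos: [0.5801, -0.1976, 0.1369]
orientation: [-0.003, 0.339, 0.941, 0.0]
wrist_force: [0.0, 0.3, -0.1]
grip_width: 0.0
finger_force: 0.0
```

```bash
cat >> h.py <<'E'
def tiprow(p=True):
    s=cam("scene"); st=status.read_state(); x=st["tool_pos"]
    print(x.round(4),st["wrist_force"].round(2),"TCP px",np.round(proj(s,x),1))
    return s
E
python3 - <<'E'
from h import *
s=tiprow();g=s["frame"].mean(2).astype(int)
print(list(range(180,206)))
for v in range(158,188): print(v,g[v,180:206])
E
```

```text
[ 0.5809 -0.1981  0.1383] [-0.29 -0.24 -0.42] TCP px [194.5 187.3]
[180, 181, 182, 183, 184, 185, 186, 187, 188, 189, 190, 191, 192, 193, 194, 195, 196, 197, 198, 199, 200, 201, 202, 203, 204, 205]
158 [215 218 200 122  36   6  16  11  13  15  15  32  62  72  62  44  23  20
  93 161 148 122 144 160 168 193]
159 [214 214 210 169  75  14   5  11  15  10  14  26  49  63  59  54  28  13
  83 157 148 134 175 190 193 196]
160 [207 184 182 173  99  26  13  11  17  13  12  25  44  56  57  52  29  19
  71 140 145 134 171 193 196 194]
161 [180 129 116 120  82  31  11  15  17  10  15  15  38  56  56  58  43  22
  54 115 130 125 158 190 195 192]
162 [137  73  64  69  52  22  12  12  16  10  11  11  37  50  55  56  48  38
  44  82 100 112 147 190 196 193]
163 [ 93  38  45  44  29  22  15   5  16  12  24  22  30  46  55  59  54  40
  28  44  62  90 144 187 195 192]
164 [ 91  33  27  32  26  19  14  16  17  20  32  29  31  38  48  54  53  48
  22  23  35  83 153 192 194 192]
165 [141  76  40  24  21  20  16  11  15  21  36  27  21  32  47  52  52  45
  26  16  20  76 153 194 198 194]
166 [188 156 1
[... 1727 characters left out ...]

 243 241 241 242 240 227 208 193]
182 [207 207 206 208 206 207 207 208 211 219 230 237 240 244 242 242 240 241
 240 241 241 242 242 242 239 197]
183 [208 209 211 209 208 209 209 209 216 229 242 243 243 242 243 241 240 240
 240 240 241 240 243 248 246 191]
184 [209 207 206 208 210 210 210 208 216 224 246 246 243 241 241 241 241 240
 240 241 241 243 246 239 213 167]
185 [208 207 209 212 211 210 210 211 199 182 223 242 245 244 242 241 241 241
 241 242 245 247 248 199 131 143]
186 [209 209 209 209 210 211 210 211 197 147 148 200 241 244 244 242 242 243
 245 246 248 250 249 168  74 100]
187 [210 209 209 210 210 210 210 213 204 148  98 121 188 234 244 244 243 246
 248 248 249 251 250 179  62  54]
```

The finger now ends at v≈179, well below the bar and in front of it. Pushing.

Call:
jog_arm:
  plan:
    - [-0.038,-0.046,0,0]
    - [-0.038,-0.046,0,0]
    - [-0.038,-0.046,0,0]

```text
time_s: 4.8
tool_pos: [0.5762, -0.2069, 0.141]
orientation: [0.001, 0.34, 0.94, -0.0]
wrist_force: [-0.1, -0.5, 0.0]
grip_width: 0.003
finger_force: 0.0
```

Call:
jog_arm:
  plan:
    - [-0.038,-0.046,0,0]

```text
time_s: 4.9
tool_pos: [0.5744, -0.209, 0.1409]
orientation: [0.001, 0.34, 0.94, 0.0]
wrist_force: [2.1, 1.4, 0.2]
grip_width: -0.0
finger_force: 0.9
```

Call:
jog_arm:
  plan:
    - [-0.038,-0.046,0,0]

```text
time_s: 5.0
tool_pos: [0.5724, -0.2113, 0.1407]
orientation: [0.001, 0.34, 0.94, 0.0]
wrist_force: [0.9, 0.9, -0.7]
grip_width: 0.001
finger_force: 0.9
```

Call:
jog_arm:
  plan:
    - [-0.038,-0.046,0,0]

```text
time_s: 5.1
tool_pos: [0.5702, -0.2136, 0.1405]
orientation: [0.0, 0.34, 0.94, 0.0]
wrist_force: [1.1, 1.5, 0.0]
grip_width: 0.001
finger_force: 0.9
```

Call:
jog_arm:
  plan:
    - [-0.03,-0.054,-0.004,-0.45]
    - [-0.033,-0.052,-0.004,-0.45]
    - [-0.036,-0.05,-0.004,-0.45]
    - [-0.038,-0.048,-0.004,-0.45]

```text
time_s: 5.5
tool_pos: [0.5631, -0.2237, 0.1395]
orientation: [0.0, 0.457, 0.89, 0.0]
wrist_force: [1.6, 1.0, -0.5]
grip_width: -0.002
finger_force: 0.8
```

Call:
jog_arm:
  plan:
    - [-0.041,-0.046,-0.004,-0.4]
    - [-0.043,-0.044,-0.004,-0.4]
    - [-0.046,-0.042,-0.004,-0.4]
    - [-0.048,-0.039,-0.004,-0.4]

```text
time_s: 5.9
tool_pos: [0.5541, -0.232, 0.1386]
orientation: [-0.0, 0.553, 0.833, 0.0]
wrist_force: [1.1, 0.6, -0.4]
grip_width: -0.003
finger_force: 0.7
```

Call:
jog_arm:
  plan:
    - [-0.05,-0.037,-0.004,-0.4]
    - [-0.052,-0.034,-0.004,-0.4]
    - [-0.053,-0.031,-0.004,-0.4]
    - [-0.055,-0.029,-0.004,-0.4]

```text
time_s: 6.3
tool_pos: [0.5437, -0.2387, 0.1379]
orientation: [0.0, 0.642, 0.766, 0.0]
wrist_force: [1.2, 0.5, 0.7]
grip_width: -0.004
finger_force: 0.7
```

Call:
jog_arm:
  plan:
    - [-0.056,-0.026,-0.004,-0.375]
    - [-0.057,-0.023,-0.004,-0.375]
    - [-0.059,-0.02,-0.004,-0.375]
    - [-0.06,-0.017,-0.004,-0.375]

```text
time_s: 6.7
tool_pos: [0.5322, -0.2432, 0.1372]
orientation: [0.0, 0.719, 0.695, 0.0]
wrist_force: [1.8, 0.9, -0.2]
grip_width: 0.001
finger_force: 0.7
```

Call:
jog_arm:
  plan:
    - [-0.06,-0.013,-0.004,-0.375]
    - [-0.061,-0.01,-0.004,-0.375]
    - [-0.061,-0.007,-0.004,-0.375]
    - [-0.062,-0.004,-0.004,-0.375]

```text
time_s: 7.1
tool_pos: [0.5202, -0.2451, 0.1365]
orientation: [0.0, 0.788, 0.616, 0.0]
wrist_force: [1.8, -0.1, -0.4]
grip_width: 0.0
finger_force: 0.7
```

Call:
jog_arm:
  plan:
    - [-0.062,-0.001,-0.004,-0.375]
    - [-0.062,0.003,-0.004,-0.375]
    - [-0.061,0.006,-0.004,-0.375]
    - [-0.061,0.009,-0.004,-0.375]

```text
time_s: 7.5
tool_pos: [0.5079, -0.2443, 0.1357]
orientation: [0.001, 0.848, 0.53, 0.0]
wrist_force: [1.5, -0.5, -1.5]
grip_width: 0.001
finger_force: 0.7
```

Call:
jog_arm:
  plan:
    - [-0.061,0.012,-0.004,-0.375]
    - [-0.06,0.015,-0.004,-0.375]
    - [-0.059,0.019,-0.004,-0.375]
    - [-0.058,0.022,-0.004,-0.375]

```text
time_s: 7.9
tool_pos: [0.496, -0.2411, 0.135]
orientation: [0.001, 0.899, 0.439, 0.0]
wrist_force: [1.8, -0.6, 0.0]
grip_width: 0.0
finger_force: 0.7
```

Call:
jog_arm:
  plan:
    - [-0.057,0.025,-0.004,-0.375]
    - [-0.055,0.028,-0.004,-0.375]
    - [-0.054,0.031,-0.004,-0.375]
    - [-0.052,0.034,-0.004,-0.375]

```text
time_s: 8.3
tool_pos: [0.4852, -0.2353, 0.1342]
orientation: [0.001, 0.939, 0.343, 0.0]
wrist_force: [1.1, 0.7, 0.3]
grip_width: -0.001
finger_force: 0.7
```

Call:
jog_arm:
  plan:
    - [-0.05,0.036,-0.004,-0.375]
    - [-0.048,0.039,-0.004,-0.375]
    - [-0.046,0.041,-0.004,-0.375]
    - [-0.044,0.044,-0.004,-0.375]

```text
time_s: 8.7
tool_pos: [0.4757, -0.2274, 0.1334]
orientation: [0.001, 0.97, 0.243, 0.0]
wrist_force: [0.9, -1.3, -0.1]
grip_width: -0.004
finger_force: 0.7
```

Call:
jog_arm:
  plan:
    - [-0.042,0.046,-0.004,-0.375]
    - [-0.04,0.048,-0.004,-0.375]
    - [-0.037,0.05,-0.004,-0.375]
    - [-0.034,0.052,-0.004,-0.375]

```text
time_s: 9.1
tool_pos: [0.4681, -0.2176, 0.1327]
orientation: [0.001, 0.99, 0.14, 0.0]
wrist_force: [1.4, -1.5, -0.3]
grip_width: -0.002
finger_force: 0.6
```

Call:
jog_arm:
  plan:
    - [-0.031,0.053,-0.004,-0.375]
    - [-0.029,0.055,-0.004,-0.375]
    - [-0.026,0.056,-0.004,-0.375]
    - [-0.023,0.057,-0.004,-0.375]

```text
time_s: 9.5
tool_pos: [0.4626, -0.2066, 0.1318]
orientation: [0.001, 0.999, 0.036, 0.0]
wrist_force: [1.5, -1.3, 0.2]
grip_width: 0.001
finger_force: 0.6
```

Call:
jog_arm:
  plan:
    - [-0.02,0.059,-0.004,-0.375]
    - [-0.017,0.06,-0.004,-0.375]
    - [-0.014,0.06,-0.004,-0.375]
    - [-0.01,0.061,-0.004,-0.375]

```text
time_s: 9.9
tool_pos: [0.4594, -0.1946, 0.131]
orientation: [0.001, 0.998, -0.069, 0.0]
wrist_force: [0.5, -1.3, 0.3]
grip_width: -0.0
finger_force: 0.6
```

Call:
jog_arm:
  plan:
    - [-0.008,0.061,-0.004,-0.375]
    - [-0.005,0.062,-0.004,-0.375]
    - [-0.002,0.062,-0.004,-0.375]
    - [0.002,0.062,-0.004,-0.375]

```text
time_s: 10.3
tool_pos: [0.4586, -0.1822, 0.1303]
orientation: [0.001, 0.985, -0.173, 0.0]
wrist_force: [0.9, -2.1, 0.8]
grip_width: 0.002
finger_force: 0.6
```

Call:
jog_arm:
  plan:
    - [0.005,0.061,-0.004,-0.375]
    - [0.008,0.061,-0.004,-0.375]
    - [0.011,0.061,-0.004,-0.375]
    - [0.014,0.06,-0.004,-0.375]

```text
time_s: 10.7
tool_pos: [0.4601, -0.1699, 0.1294]
orientation: [0.001, 0.961, -0.275, 0.0]
wrist_force: [-1.3, 0.6, 0.4]
grip_width: -0.001
finger_force: 0.6
```

Call:
jog_arm:
  plan:
    - [0.017,0.059,-0.004,-0.375]
    - [0.02,0.058,-0.004,-0.375]
    - [0.023,0.057,-0.004,-0.375]
    - [0.026,0.056,-0.004,-0.375]

```text
time_s: 11.1
tool_pos: [0.464, -0.1582, 0.1284]
orientation: [0.001, 0.927, -0.374, -0.0]
wrist_force: [-1.7, -0.6, 0.9]
grip_width: 0.001
finger_force: 0.6
```

Call:
jog_arm:
  plan:
    - [0.029,0.054,-0.004,-0.375]
    - [0.032,0.053,-0.004,-0.375]
    - [0.035,0.051,-0.004,-0.375]
    - [0.037,0.049,-0.004,-0.375]

```text
time_s: 11.5
tool_pos: [0.4702, -0.1475, 0.1274]
orientation: [0.001, 0.883, -0.469, -0.001]
wrist_force: [-1.0, 0.9, 0.3]
grip_width: 0.003
finger_force: 0.6
```

Call:
jog_arm:
  plan:
    - [0.04,0.047,-0.004,-0.375]
    - [0.042,0.045,-0.004,-0.375]
    - [0.045,0.043,-0.004,-0.375]
    - [0.047,0.04,-0.004,-0.375]

```text
time_s: 11.9
tool_pos: [0.4787, -0.1386, 0.1264]
orientation: [0.001, 0.829, -0.559, -0.001]
wrist_force: [-1.4, 0.6, 0.6]
grip_width: -0.001
finger_force: 0.6
```

Re-indexing the wrist: back off, turn the tool +180°, then return.

Call:
jog_arm:
  plan:
    - [-0.22,-0.1,0,0]
    - [0,0,0,1]
    - [0,0,0,1]
    - [0,0,0,1]
    - [0,0,0,1]
    - [0,0,0,1]
    - [0,0,0,1]
    - [0,0,0,1]

```text
time_s: 12.7
tool_pos: [0.468, -0.1442, 0.1267]
orientation: [0.0, 0.995, -0.099, -0.0]
wrist_force: [-0.3, -0.1, 0.6]
grip_width: -0.002
finger_force: 0.0
```

Call:
jog_arm:
  plan:
    - [0,0,0,1]
    - [0,0,0,1]
    - [0,0,0,1]
    - [0,0,0,1]
    - [0,0,0,1]
    - [0,0,0,1]
    - [0,0,0,1]
    - [0,0,0,1]

```text
time_s: 13.5
tool_pos: [0.4679, -0.1442, 0.1267]
orientation: [0.0, 0.896, 0.443, -0.0]
wrist_force: [-0.8, 0.2, -0.4]
grip_width: 0.005
finger_force: 0.0
```

Call:
jog_arm:
  plan:
    - [0,0,0,1]
    - [0,0,0,1]
    - [0,0,0,1]
    - [0,0,0,1]
    - [0,0,0,1]
    - [0,0,0,1]
    - [0,0,0,1]
    - [0,0,0,0]

```text
time_s: 14.3
tool_pos: [0.4681, -0.1441, 0.1267]
orientation: [-0.0, 0.586, 0.81, -0.0]
wrist_force: [1.3, 0.8, 0.3]
grip_width: -0.0
finger_force: 0.0
```

Call:
jog_arm:
  plan:
    - [0.07,0.03,0,0]
    - [0.07,0.03,0,0]
    - [0.04,0.02,0,0]
    - [0.04,0.02,0,0]

```text
time_s: 14.7
tool_pos: [0.4802, -0.1386, 0.1266]
orientation: [-0.0, 0.586, 0.81, -0.0]
wrist_force: [-0.7, -0.7, -0.0]
grip_width: 0.001
finger_force: 0.6
```

Call:
jog_arm:
  plan:
    - [0.049,0.038,-0.004,-0.375]
    - [0.051,0.036,-0.004,-0.375]
    - [0.053,0.033,-0.004,-0.375]
    - [0.054,0.03,-0.004,-0.375]

```text
time_s: 15.1
tool_pos: [0.49, -0.1312, 0.1256]
orientation: [-0.001, 0.669, 0.744, -0.0]
wrist_force: [-2.2, 1.0, 0.5]
grip_width: 0.0
finger_force: 0.6
```

Call:
jog_arm:
  plan:
    - [0.055,0.027,-0.004,-0.375]
    - [0.057,0.024,-0.004,-0.375]
    - [0.058,0.022,-0.004,-0.375]
    - [0.059,0.019,-0.004,-0.375]

```text
time_s: 15.5
tool_pos: [0.5006, -0.1261, 0.1246]
orientation: [-0.002, 0.743, 0.67, -0.001]
wrist_force: [-3.3, 2.7, 2.3]
grip_width: -0.003
finger_force: 1.6
```

Resistance is rising (pad 0.6 → 1.6), so the foot is beginning to bear. Smaller steps now.

Call:
jog_arm:
  plan:
    - [0.04,0.011,-0.003,-0.25]
    - [0.04,0.01,-0.003,-0.25]

```text
time_s: 15.7
tool_pos: [0.5042, -0.1249, 0.1243]
orientation: [-0.002, 0.765, 0.644, -0.001]
wrist_force: [-3.2, 1.8, 2.4]
grip_width: 0.001
finger_force: 1.9
```

```bash
python3 - <<'E'
from h import *
print({k:np.round(v,3).tolist() for k,v in status.read_state().items() if k in("tool_pos","wrist_force","wrist_torque","finger_force")})
E
```

```text
{'tool_pos': [0.504, -0.125, 0.124], 'wrist_force': [-3.194, 1.831, 2.385], 'wrist_torque': [0.315, 0.491, -0.013], 'finger_force': 1.853}
```

Call:
jog_arm:
  plan:
    - [0.04,0.009,-0.003,-0.25]
    - [0.04,0.007,-0.003,-0.25]

```text
time_s: 15.9
tool_pos: [0.5079, -0.1238, 0.1239]
orientation: [-0.002, 0.787, 0.617, -0.001]
wrist_force: [-3.7, 1.9, 2.2]
grip_width: -0.0
finger_force: 2.2
```

```bash
cat >> h.py <<'E'
def rest(n=6):
    T=[];F=[]
    for i in range(n):
        eyes.grab_frame("scene"); s=status.read_state(); v=s["tool_pos"][:2]-P; f=s["wrist_force"]; T.append((v[0]*f[1]-v[1]*f[0])/.058);F.append(f)
    print("rest N",np.round(T,2),np.mean(T[2:]).round(2),"F",np.mean(F[2:],0).round(2),s["finger_force"],s["tool_pos"].round(4),"ang",np.degrees(np.arctan2(v[1],v[0])).round(1))
E
python3 -c "
from h import *
rest()"
```

```text
rest N [4.2  3.1  4.83 3.86 3.55 3.99] 4.06 F [-4.57  4.01  1.46] 2.192228422500193 [ 0.5084 -0.1241  0.1239] ang 99.1
```

```bash
python3 -c "
from h import *
s=cam('scene');a=cv2.resize(s['frame'][120:215,165:275],None,fx=6,fy=6,interpolation=2)[:,:,::-1]
cv2.imwrite('pics/g.png',cv2.convertScaleAbs(a,alpha=1.3,beta=40))
def c(p): q=proj(s,p); return (round((q[0]-165)*6),round((q[1]-120)*6))
x=status.read_state()['tool_pos'];print('tip',c(x+[0,0,.028]))
for ph in(60,70,82,95):
  for al in(30,38):
    u=np.array([np.cos(np.radians(ph)),np.sin(np.radians(ph))])*.095*np.cos(np.radians(al));print(ph,al,c([*P,.133]),c([*(P+u),.133+.095*np.sin(np.radians(al))]))
"
```

```text
tip (397, 337)
60 30 (279, 339) (358, 367)
60 38 (279, 339) (348, 339)
70 30 (279, 339) (385, 353)
70 38 (279, 339) (373, 326)
82 30 (279, 339) (412, 333)
82 38 (279, 339) (398, 308)
95 30 (279, 339) (434, 309)
95 38 (279, 339) (418, 286)
```

View pics/g.png

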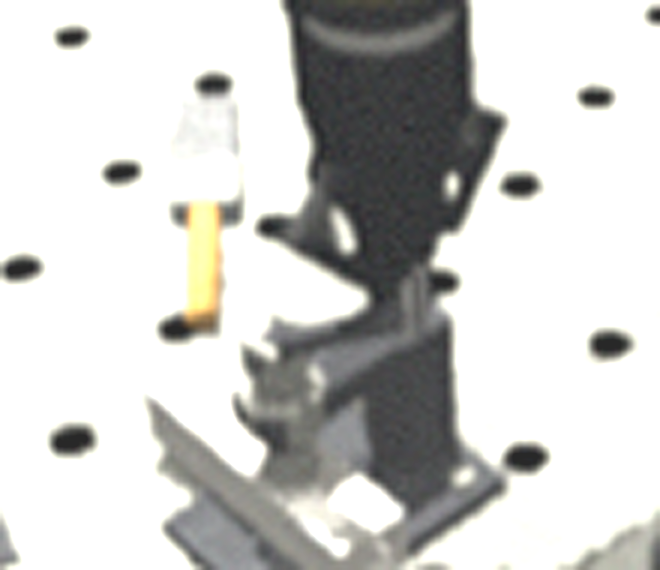

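The lever runs from (270,332) to about (418,288), still raised, with the finger behind it at about 85–90°, as intended. The screw is near snug (rest ≈4 N), so I continue in small steps.

Call:
jog_arm:
  plan:
    - [0.041,0.006,-0.003,-0.25]
    - [0.041,0.005,-0.003,-0.25]

```text
time_s: 16.45
tool_pos: [0.5122, -0.1234, 0.1236]
orientation: [-0.002, 0.808, 0.589, -0.001]
wrist_force: [-4.6, 5.0, 2.5]
grip_width: 0.002
finger_force: 2.5
```

```bash
python3 -c "
from h import *
rest()"
```

```text
rest N [3.94 4.52 3.55 3.46 3.32 3.74] 3.52 F [-3.71  3.87  1.54] 2.094921546522528 [ 0.5126 -0.1235  0.1236] ang 95.1
```

Call:
jog_arm:
  plan:
    - [0.041,0.008,-0.003,0]
    - [0.041,0.007,-0.003,0]

```text
time_s: 16.95
tool_pos: [0.5162, -0.1237, 0.1233]
orientation: [-0.001, 0.808, 0.59, -0.001]
wrist_force: [-5.5, -0.4, 1.4]
grip_width: 0.001
finger_force: 2.7
```

```bash
python3 -c "
from h import *
rest()"
```

```text
rest N [4.42 4.49 6.44 4.4  5.8  5.65] 5.57 F [-5.38  0.63  1.19] 2.5727725960314274 [ 0.5167 -0.1238  0.1233] ang 91.2
```

Call:
jog_arm:
  plan:
    - [0.052,0.002,-0.003,0]
    - [0.01,0,0,0]

```text
time_s: 17.45
tool_pos: [0.5197, -0.1242, 0.1232]
orientation: [-0.001, 0.808, 0.589, -0.001]
wrist_force: [-5.9, -0.5, 0.8]
grip_width: -0.005
finger_force: 2.7
```

```bash
python3 -c "
from h import *
rest(8)"
```

```text
rest N [5.8  6.44 5.84 5.42 5.11 5.51 5.62 6.2 ] 5.62 F [-5.46 -0.41  1.04] 2.48049341845217 [ 0.5197 -0.1242  0.1232] ang 88.4
```

Call:
jog_arm:
  plan:
    - [0.03,-0.001,-0.002,0]
    - [0.045,-0.002,-0.002,0]

```text
time_s: 18.05
tool_pos: [0.5224, -0.1245, 0.1228]
orientation: [-0.001, 0.808, 0.589, -0.002]
wrist_force: [-8.3, -2.0, 0.7]
grip_width: 0.002
finger_force: 3.6
```

```bash
python3 -c "
from h import *
s=status.read_state();print(s['qvel'].round(3));rest(6)"
```

```text
[ 0.008  0.03  -0.039 -0.004  0.02   0.012]
rest N [6.31 5.95 6.54 6.5  6.79 6.6 ] 6.61 F [-6.54 -1.26  0.91] 2.899170770560886 [ 0.5227 -0.1245  0.1228] ang 85.5
```

Moving ≈8.4 N and rest ≈6.6 N: clearly tightened, and below the too-tight limits. I stop turning here, back off, lift and clear the view to check the lever before folding.

Call:
jog_arm:
  plan:
    - [-0.15,0.05,0,0]
    - [-0.15,0.05,0,0]
    - [0,0,0.9,0]
    - [0,0,0.9,0]
    - [-0.3,0.9,0.1,0]
    - [-0.3,0.9,0,0]
    - [-0.3,0.9,0,0]
    - [-0.3,0.9,0,0]

```text
time_s: 19.15
tool_pos: [0.4501, 0.0626, 0.2192]
orientation: [0.001, 0.808, 0.589, 0.002]
wrist_force: [0.6, 0.6, 0.0]
grip_width: -0.003
finger_force: 0.0
```

Call:
jog_arm:
  plan:
    - [-0.3,0.9,0,0]
    - [-0.3,0.9,0,0]
    - [0,0.9,0,0]
    - [0,0,0,0]

```text
time_s: 19.55
tool_pos: [0.4202, 0.2016, 0.2192]
orientation: [-0.001, 0.806, 0.592, 0.003]
wrist_force: [0.2, -0.6, -0.5]
grip_width: 0.002
finger_force: 0.0
```

```bash
python3 - <<'E'
from h import *
s=cam("scene");t=cam("top");np.save("s2",s,allow_pickle=True);np.save("t2",t,allow_pickle=True)
print(status.read_state()["tool_pos"])
a=cv2.resize(s["frame"][140:215,180:250],None,fx=6,fy=6,interpolation=2);b=cv2.resize(t["frame"][155:230,280:340],None,fx=6,fy=6,interpolation=2)
m=np.hstack([a,b])[:,:,::-1];print(m.shape);cv2.imwrite("pics/h.png",cv2.convertScaleAbs(m,alpha=1.5,beta=25))
E
```

```text
[0.42011592 0.19715947 0.21875321]
(450, 780, 3)
```

View pics/h.png

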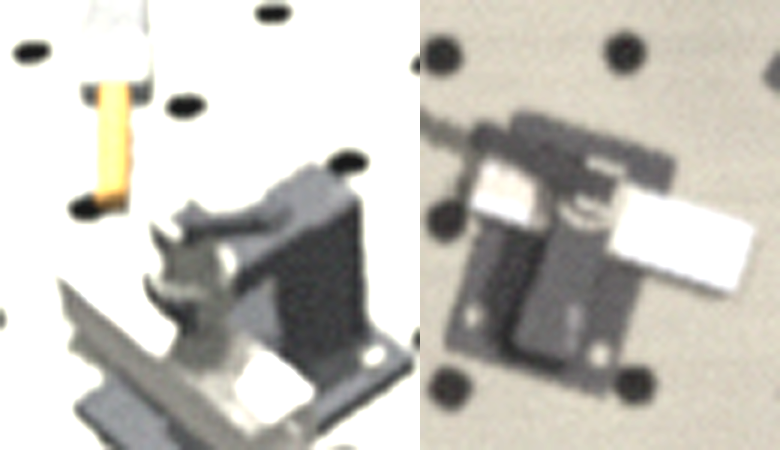

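The top panel shows the lever from the head (595,185) to its tip (482,133). The scene panel shows the tip at (287,215), still raised, with the tube undisturbed.

```bash
python3 - <<'E'
from h import *
s=np.load("s2.npy",allow_pickle=True).item();t=np.load("t2.npy",allow_pickle=True).item()
for z in(.17,.18,.19,.2):
    T=atz(t,290.3,177.2,z);S=atz(s,227.5,175.8,z);v=T[:2]-P;w=S[:2]-P
    print(z,T[:2].round(4),np.hypot(*v).round(4),np.degrees(np.arctan2(v[1],v[0])).round(1),"|",S[:2].round(4),np.hypot(*w).round(4),np.degrees(np.arctan2(w[1],w[0])).round(1))
E
```

```text
0.17 [ 0.5481 -0.1219] 0.069 64.1 | [ 0.5283 -0.123 ] 0.0619 80.4
0.18 [ 0.5468 -0.1211] 0.0692 65.4 | [ 0.5374 -0.117 ] 0.0698 73.9
0.19 [ 0.5455 -0.1203] 0.0694 66.7 | [ 0.5464 -0.1109] 0.0784 68.8
0.2 [ 0.5441 -0.1195] 0.0696 67.9 | [ 0.5555 -0.1049] 0.0876 64.7
```

Call:
jog_arm:
  plan:
    - [0.3,-0.835,0,-0.085]
    - [0.3,-0.835,0,-0.085]
    - [0.3,-0.835,0,-0.085]
    - [0.3,-0.835,0,-0.085]
    - [0.3,-0.835,0,-0.085]
    - [0.3,-0.835,0,-0.085]
    - [0.3,-0.835,0,-0.085]
    - [0.3,-0.835,0,-0.085]

```text
time_s: 20.45
tool_pos: [0.5397, -0.1419, 0.2186]
orientation: [0.0, 0.836, 0.549, 0.0]
wrist_force: [0.6, -0.1, 0.5]
grip_width: -0.002
finger_force: 0.0
```

Call:
jog_arm:
  plan:
    - [0,0,0,0]
    - [0,0,0,0]

```text
time_s: 20.65
tool_pos: [0.5393, -0.1404, 0.218]
orientation: [-0.0, 0.836, 0.548, -0.0]
wrist_force: [0.4, 0.9, 0.4]
grip_width: 0.004
finger_force: 0.0
```

Call:
jog_arm:
  plan:
    - [0.01,0.16,0,0]
    - [0,0,-0.4,0]
    - [0,0,-0.4,0]
    - [0,0,-0.1,0]
    - [0,0,-0.1,0]

```text
time_s: 21.15
tool_pos: [0.54, -0.1285, 0.1684]
orientation: [-0.0, 0.835, 0.551, -0.0]
wrist_force: [0.8, -0.3, -1.0]
grip_width: -0.001
finger_force: 0.0
```

Call:
jog_arm:
  plan:
    - [0,0,-0.08,0]
    - [0,0,-0.08,0]

```text
time_s: 21.35
tool_pos: [0.5411, -0.1298, 0.1611]
orientation: [0.001, 0.835, 0.551, 0.001]
wrist_force: [0.2, -0.4, -0.0]
grip_width: -0.003
finger_force: 0.0
```

Call:
jog_arm:
  plan:
    - [0,0,-0.08,0]
    - [0,0,-0.08,0]

```text
time_s: 21.55
tool_pos: [0.5408, -0.1301, 0.1526]
orientation: [0.0, 0.835, 0.55, 0.0]
wrist_force: [-0.8, 0.1, 4.0]
grip_width: -0.003
finger_force: 1.5
```

Contact from above (Fz 4 N). Folding.

Call:
jog_arm:
  plan:
    - [0,0,-0.08,0]
    - [0,0,-0.08,0]
    - [0,0,-0.08,0]

```text
time_s: 21.85
tool_pos: [0.5411, -0.1302, 0.1406]
orientation: [0.0, 0.835, 0.55, 0.0]
wrist_force: [-0.5, 0.4, 3.3]
grip_width: -0.004
finger_force: 1.6
```

Call:
jog_arm:
  plan:
    - [0,0,-0.08,0]
    - [0,0,-0.08,0]

```text
time_s: 22.05
tool_pos: [0.5408, -0.13, 0.1323]
orientation: [0.0, 0.835, 0.55, 0.0]
wrist_force: [0.7, 0.8, 4.2]
grip_width: 0.001
finger_force: 1.7
```

Call:
jog_arm:
  plan:
    - [0,0,-0.08,0]
    - [0,0,-0.08,0]

```text
time_s: 22.25
tool_pos: [0.5407, -0.1298, 0.1242]
orientation: [-0.0, 0.835, 0.55, 0.0]
wrist_force: [-0.3, 1.5, 4.4]
grip_width: 0.002
finger_force: 1.8
```

Call:
jog_arm:
  plan:
    - [0,0,-0.06,0]
    - [0,0,-0.06,0]

```text
time_s: 22.45
tool_pos: [0.5406, -0.1298, 0.1182]
orientation: [-0.0, 0.835, 0.55, 0.0]
wrist_force: [0.7, 1.4, 3.6]
grip_width: -0.003
finger_force: 1.8
```

Call:
jog_arm:
  plan:
    - [0,0,-0.04,0]
    - [0,0,-0.04,0]

```text
time_s: 22.65
tool_pos: [0.5405, -0.1298, 0.1143]
orientation: [-0.0, 0.835, 0.55, 0.0]
wrist_force: [1.0, 2.0, 4.1]
grip_width: -0.003
finger_force: 1.8
```

Call:
jog_arm:
  plan:
    - [0,0,-0.04,0]

```text
time_s: 22.75
tool_pos: [0.5406, -0.1299, 0.1124]
orientation: [-0.0, 0.835, 0.55, 0.0]
wrist_force: [0.6, 2.9, 4.5]
grip_width: 0.003
finger_force: 1.9
```

Call:
jog_arm:
  plan:
    - [0,0,-0.03,0]
    - [0,0,-0.03,0]

```text
time_s: 22.95
tool_pos: [0.5406, -0.1299, 0.1094]
orientation: [-0.0, 0.835, 0.55, 0.0]
wrist_force: [0.6, 2.5, 3.8]
grip_width: 0.004
finger_force: 1.9
```

Call:
jog_arm:
  plan:
    - [0,0,-0.03,0]

```text
time_s: 23.05
tool_pos: [0.5406, -0.1299, 0.1078]
orientation: [-0.0, 0.835, 0.55, 0.0]
wrist_force: [0.5, 3.3, 3.6]
grip_width: 0.001
finger_force: 1.9
```

Call:
jog_arm:
  plan:
    - [0,0,-0.03,0]
    - [0,0,-0.03,0]

```text
time_s: 23.25
tool_pos: [0.5406, -0.1299, 0.1049]
orientation: [-0.0, 0.835, 0.55, 0.0]
wrist_force: [1.5, 3.5, 3.9]
grip_width: 0.001
finger_force: 1.9
```

Call:
jog_arm:
  plan:
    - [0,0,-0.03,0]

```text
time_s: 23.35
tool_pos: [0.5406, -0.1299, 0.1033]
orientation: [-0.0, 0.835, 0.55, 0.0]
wrist_force: [0.6, 2.6, 4.1]
grip_width: 0.004
finger_force: 1.9
```

Call:
jog_arm:
  plan:
    - [0,0,-0.03,0]

```text
time_s: 23.45
tool_pos: [0.5406, -0.1299, 0.1018]
orientation: [-0.0, 0.835, 0.55, 0.0]
wrist_force: [1.3, 3.1, 4.7]
grip_width: 0.003
finger_force: 2.9
```

Call:
jog_arm:
  plan:
    - [0,0,-0.02,0]

```text
time_s: 23.55
tool_pos: [0.5407, -0.1299, 0.1015]
orientation: [0.0, 0.835, 0.55, 0.0]
wrist_force: [-1.3, 3.7, 14.1]
grip_width: -0.001
finger_force: 6.7
```

Call:
jog_arm:
  plan:
    - [0,0,-0.02,0]

```text
time_s: 23.65
tool_pos: [0.5409, -0.1299, 0.1013]
orientation: [0.0, 0.835, 0.55, 0.0]
wrist_force: [-2.1, 4.5, 18.5]
grip_width: 0.0
finger_force: 9.1
```

The hard stop is felt (Fz 18 N). I'll lift straight up, clear away and check.

Call:
jog_arm:
  plan:
    - [0,0,0.1,0]
    - [0,0,0.5,0]
    - [0,0,0.9,0]
    - [0,0,0.9,0]
    - [-0.3,0.9,0,0]
    - [-0.3,0.9,0,0]
    - [-0.3,0.9,0,0]
    - [-0.3,0.9,0,0]

```text
time_s: 24.45
tool_pos: [0.4791, 0.0503, 0.2193]
orientation: [0.0, 0.835, 0.55, -0.001]
wrist_force: [0.6, 0.7, -0.4]
grip_width: 0.003
finger_force: 0.0
```

Call:
jog_arm:
  plan:
    - [-0.3,0.9,0,0]
    - [-0.3,0.9,0,0]
    - [0,0.9,0,0]
    - [0,0,0,0]
    - [0,0,0,0]

```text
time_s: 24.95
tool_pos: [0.4499, 0.185, 0.2192]
orientation: [0.001, 0.834, 0.552, -0.001]
wrist_force: [-0.2, -0.7, -0.4]
grip_width: 0.001
finger_force: 0.0
```

```bash
python3 - <<'E'
from h import *
s=cam("scene");t=cam("top")
print(status.read_state()["tool_pos"])
a=cv2.resize(s["frame"][150:225,180:255],None,fx=6,fy=6,interpolation=2);b=cv2.resize(t["frame"][155:230,280:338],None,fx=6,fy=6,interpolation=2)
m=np.hstack([a,b])[:,:,::-1];cv2.imwrite("pics/i.png",cv2.convertScaleAbs(m,alpha=1.5,beta=25))
u=np.array([np.cos(np.radians(67)),np.sin(np.radians(67))])
p=[*(P+.095*u),.133]; q=proj(s,p);r=proj(t,p);print("pred level tip",((q[0]-180)*6,(q[1]-150)*6),((r[0]-280)*6+450,(r[1]-155)*6))
E
```

```text
[0.45027639 0.1836504  0.21932499]
pred level tip (np.float64(309.92509404335027), np.float64(269.9809138926)) (np.float64(460.2997050970579), np.float64(130.22379651798553))
```

View pics/i.png

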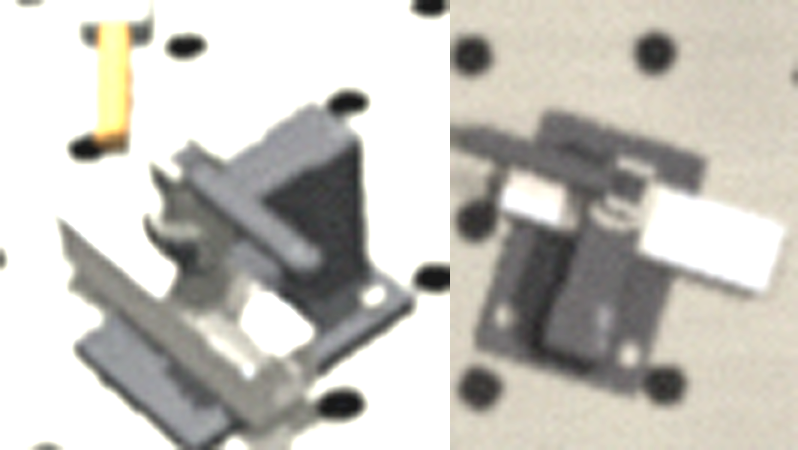

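The lever now lies level: its tip is at (308,258) against a predicted (310,270) in the scene, and (460,128) against (460,130) in the top view. The tube is in place. Handing in.

```bash
python3 -c "
from rig import arm
print(arm.hand_in())"
```

```text
the job is handed in; nothing more can be done
None
```

I turned the open clamp's lever clockwise until the screw was snug (about 8.4 N moving, 6.6 N at rest, slightly over your 4–6 N snug range but under the 8 N limit), then folded it flat against its stop. The pictures showed the tube still in place, and the job is handed in.

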